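# Unlock the sprung ring dock, park its saddle on the bar, and hold the flask pressed home

## Task

Lift the orange U-shaped locking saddle out of the sprung ring dock, hang it astride the horizontal metal bar and let go of it there. Then take the white round flask with the blue stopper, set it upright in the ring and press it down without ramming it, until the dark ring's top is level with the white collar around it or lower; the program finishes while the gripper is still holding the flask pressed down there. Keep the flask upright throughout and leave everything else on the bench where it is.

Things in the scene. Friction and masses are not known exactly. Their poses are not given: they have to be found in the camera images.
- saddle_grip (a point): Orange locking saddle, loose, 65 to 100 g: an inverted U with an upright grip fin on top. This point is in the fin, 90 mm above the feet and 20 mm below the fin's top; z up. The fin is 12 mm thick along x, 22 mm wide along y and rises 44 mm above the bridge, whose top is 24 mm below this point. The bridge is 40 mm (x) by 22 mm (y) by 8 mm thick.
- saddle_seat (a point): The middle of the underside of the saddle's bridge, 32 mm straight below saddle_grip: this surface rests on the bar when the saddle hangs on it.
- saddle: The saddle as a whole; origin midway between the feet, axes as saddle_grip. Two legs, at both ends of x, 6 mm thick; the gap between them is 28 mm wide, 58 mm deep and open along y. At the start it stands in the ring, feet on the dock's floor, and blocks the ring; yaw varies. It lifts straight out (the feet clear the ring after 49 mm).
- bar_mid (a point): Middle of the horizontal round metal bar, on the bar's axis, 120 mm above the bench. The bar is 12 mm thick and runs along this frame's y; 234 mm of it is free between two grey end blocks, which are 50 mm (x) by 16 mm (y) and 130 mm high. Fixed to the bench.
- bar: The bar stand as a whole: bar, two end blocks and a grey foot plate 8 mm thick; the origin is on the bench below bar_mid, the same axes.
- dock: The ring dock, fixed: a grey plate 120 x 120 x 12 mm with a white collar on it, 84 mm across outside and 72 mm inside, whose top is 45 mm above the bench. The origin is on the bench below the collar's axis; z up.
- ring_top (a point): Centre of the top of the dark metal ring that slides up and down in the collar. The ring is 66 mm across outside, its hole 50 mm. Released, its top is 61 mm above the bench, 16 mm above the collar. The flask's bulb sits in the hole with its centre about 24.5 mm above this point.
- ring (a joint): How far the ring is pressed down, m: 0 = up, 0.016 = level with the collar's top, 0.020 = stop. The spring pushes back with about 2 N at 0, 8.4 N at 0.016 and 10 N at 0.020, and raises the ring again when released; the flask's weight alone does not sink it.
- flask_center (a point): Centre of the bulb of the white round flask, a ball 70 mm in diameter; z runs up the neck. Loose, 80 to 150 g, weighted at the bottom. At first it stands in a low black ring stand (84 mm across, 22 mm high, fixed), this point about 48 mm above the bench. Two stands hold two flasks of the same shape; which is in which varies.
- flask_neck (a point): On the axis of the white flask's round neck, 60 mm above the bulb's centre: the place to grip. The neck is 22 mm in diameter and is free from 34 to 84 mm above the bulb's centre; then comes a blue stopper 28 mm across and 14 mm high.
- flask: The white flask as a whole; the origin is at the bottom of the bulb, 35 mm below its centre.
- amber_center (a point): Bulb centre of the other flask, amber with a yellow stopper, of the same shape and size, in the other stand; leave it.
- tube_a_mid (a point): Clear sample tube with a green cap, lying on the bench, 105 mm long, 18 mm thick; its middle. Leave it.
- tube_b_mid (a point): Clear sample tube with a blue cap, lying on the bench, the same size; its middle. Leave it.
- tape_mid (a point): Full roll of off-white tape lying flat, 84 mm across, 22 mm high; its middle. Leave it.
- bottle_mid (a point): Small white bottle with a green cap, 42 mm across, 75 mm high; its middle. Leave it.
- case_mid (a point): Grey flat case with a white top, 70 x 100 x 30 mm; its middle. Leave it.
Things that resemble listed ones, but are neither listed nor needed, are in the scene too. What is shaped like the flask but turquoise is not meant. Of the things shaped like the saddle, the orange one is meant.

How it is judged (in metres and radians):
On the way, in this order (a step that is already met when the one before it is completed fails the run):
1. The saddle hangs astride the bar and has been let go of (x of saddle_seat in the frame of bar_mid between -0.014 and 0.014 m and y of saddle_seat in the frame of bar_mid between -0.105 and 0.105 m and z of saddle_seat in the frame of bar_mid between 0 and 0.014 m and angle between saddle_seat's own z axis and vertical below 0.35 rad and contact force between saddle and bar above 0.2 N and contact force between saddle and the fingers below 0.05 N), for 0.2 s.
2. The flask sits upright in the ring (horizontal distance between flask_center and ring_top below 0.006 m and z of flask_center in the frame of ring_top between 0.019 and 0.029 m and angle between flask_center's own z axis and vertical below 0.26 rad and contact force between flask and dock above 0.3 N), for 0.1 s.
At the end, for the whole second after the job is handed in: Saddle hangs released on the bar, bridge resting on it, within 20 degrees of upright. Flask centred in the ring (6 mm), within 15 degrees of upright, held by the gripper (over 3 N) with the ring at least 13.5 mm down (level with the collar to 2.5 mm, or lower) (all of step 1 and horizontal distance between flask_center and ring_top below 0.006 m and z of flask_center in the frame of ring_top between 0.019 and 0.029 m and angle between flask_center's own z axis and vertical below 0.26 rad and value of joint ring above 0.0135 m and contact force between flask and the fingers above 3 N); the arm keeps its last pose, push and grip.
It fails at once if the flask is rammed into the dock (over 45 N) (contact force between flask and dock above 45 N).
It fails at once if the flask is tipped more than 35 degrees (angle between flask_center's own z axis and vertical above 0.61 rad).
It fails at once if something else on the bench is moved by more than 30 mm (distance of any of amber_center, tube_a_mid, tube_b_mid, tape_mid, bottle_mid, case_mid from where it was at the start of the episode above 0.03 m).
It also fails if it takes over 54 s, if anything falls off the work surface, if the arm or the gripper's body presses on something with over 40 N, if the wrist force passes 120 N, or if a joint passes its speed limit or range.

## Robot

A 6-joint arm with a two-finger parallel gripper is mounted at the origin on the work surface. World frame = base frame: x ahead of the robot, y to its left, z up, the work surface at z = 0. Lengths are in mm, angles in rad, forces in N, time in s.
With the tool pointing down it reaches from about 400 to 825 mm from the base axis. Payload 7 kg.
Tool frame: the origin (TCP) lies midway between the tips of the shut fingers; the grasp point (between the pads) lies 19 mm behind it; z points along the fingers, y is the direction in which the jaws open and shut (so a half turn about z gives the same grasp; the last joint's range is limited). The gripper opens to 85 mm and grips with 20 to 120 N. Pads are 22 mm wide; open, the fingers measure 114 mm over their backs; the gripper's body (76 mm by 85 mm) begins 54 mm behind the grasp point. The pads swing forward as they close: fully open they stand 13 mm farther back than shut.
Start: joints at [-0.846, 0.359, 0.012, 0, -1.224, -0.288], TCP at [285.525, -611.613, 231.302] pointing down, gripper open.
Joint ranges: [-3.07, 3.07], [-1.43, 2.12], [-1.02, 1.25], [-3.03, 1.67], [-3.05, -0], [-3.03, 3.03]. Speed limits (rad/s): [2.39, 2.39, 3.01, 3.14, 3.14, 3.14].

## Interface

Orientations are given as a 3x3 rotation matrix whose columns are the frame's x, y, z axes.
In Python, from bench import bot gives the robot as it stands.
- The arm moves only by the tool send_rows, never from a script. Its argument "steps" is a list of rows, each a list of 3 entries, a list of its own where there are three numbers: the shift along the tool's x, y, z in m, then the turn about the tool's z in degrees, then the opening in per cent of the stroke, from 0 (shut) to 100 (fully open). A call has 1 to 20 rows; each row shifts and turns the commanded pose from where the row before left it, along the tool's axes as they then stand; what a row does not reach is not made up. A row lasts 1/8 s, in which the tool goes at most 62.5 mm and 10.7 degrees, less where a joint would pass 70% of its speed; a pose out of reach is approached as far as the arm can. A call with a gripper value outside its range is refused whole. The fingers move at their own pace and stop on an object; "grip_force" is the grip in N (left out, the last holds). Time passes only in rows, so rows that do not move let the fingers close. It gives the time, the measured TCP pose, the force and the opening at its end, in the units of the state.
- bot.sense(): the state, without advancing time (a new reading comes with each control period).
- bot.capture(name): name is "scene" or "side" or "wrist"; returns a dict with "frame" (420x560x3 uint8, red, green, blue), "intrinsics" (3x3 intrinsics, pixels), "dist" ([k1, k2, p1, p2, k3] as OpenCV has them; the pictures are not rectified), "view" (4x4, takes a point from world to camera coordinates). Camera axes: x right, y down, z forward; pixel columns grow to the right and rows downward; lengths in mm; the calibration is good to about 2 mm. A picture is of the moment at which its call begins. There is no depth.
- bot.job_done(): hands the job in, once; it reports no verdict.
The state is a dict: "clock": time; "joint_pos": joint angles; "dq": joint speeds; "joint_torque": joint torques, N m; "position": TCP position; "tool_rot": TCP orientation; "ft_force": force on the tool from outside, world axes, zero at the start; "ft_torque": the same for the moment, N m; "gripper_width": opening from 0.0 (shut) to 1.0 (fully open).
Only numpy, scipy, OpenCV 4.12 (cv2) and the standard library are available. Lean on these libraries where they do the work, as an engineer would, in place of code of your own. Each camera call takes 0.05 s, during which the arm holds its last target.

## Working session

There is one attempt and no reset: what is moved stays moved. The work goes in short steps, Python scripts to look and compute and a tool call to move; the robot and the scene stay as the last step left them, time stands still between calls to the robot, and variables do not carry over. Pictures are saved under pics/ and viewed, and the job is handed in when it is done.

Besides the shell and the picture viewer there is one more tool, called after "Request:" as name(argument=value, ...) on one line, values as JSON. send_rows: Moves the arm, as the interface text tells. Its arguments: {"type":"object","properties":{"steps":{"type":"array"},"grip_force":{"type":"number"}},"required":["steps"]}

```bash
mkdir -p pics; ls
python3 - <<'E'
from bench import bot
import cv2
s=bot.sense()
for k,v in s.items(): print(k,v)
for n in ("scene","side","wrist"):
    c=bot.capture(n); cv2.imwrite(f"pics/{n}0.png",c["frame"][:,:,::-1]); print(n,c["intrinsics"],c["dist"],c["view"])
E
```

```text
pics
clock 0.0
joint_pos [-8.45868642e-01  3.59412235e-01  1.10406741e-02 -3.56296353e-04
 -1.22411999e+00 -2.88079504e-01]
dq [ 0.00074139  0.00099583 -0.00016401 -0.0004283   0.0010934   0.00072838]
joint_torque [-1.99979419e-03 -5.83331501e+01  2.93413389e+01  6.93682551e+00
 -6.00078609e-03  8.92625826e-05]
position [ 285.33200119 -611.17604705  230.33828179]
tool_rot [[-9.06140914e-01 -4.22975037e-01 -8.73218475e-04]
 [-4.22975908e-01  9.06139701e-01  1.49113639e-03]
 [ 1.60544458e-04  1.72053007e-03 -9.99998507e-01]]
ft_force [ 0.58919001 -0.42492981 -0.31470354]
ft_torque [ 0.06757517 -0.02555707  0.01225856]
gripper_width 1.001509646467873
scene [[539.37361413   0.         285.48382787]
 [  0.         539.37361413 203.9351239 ]
 [  0.           0.           1.        ]] [-0.02091147  0.          0.          0.          0.        ] [[-3.81889355e-01  9.24195439e-01  4.82817053e-03  2.30500064e+02]
 [ 6.72828581e-01  2.81595277e-01 -6.84109494e-01 -2.74084884e+02]
 [-6.33610464e-01 -2.58005603e-01 -7.29363345e-01  1.63072422e+03]
 [ 0.00000000e+00  0.00000000e+00  0.00000000e+0
[... 241 characters left out ...]
1  8.00184409e-03  4.89503859e+02]
 [-1.73738880e-01  5.86238205e-01 -7.91289813e-01  2.00988513e+02]
 [ 2.12275525e-01 -7.62327160e-01 -6.11388912e-01  1.02703008e+03]
 [ 0.00000000e+00  0.00000000e+00  0.00000000e+00  1.00000000e+00]]
wrist [[364.05351495   0.         288.20537715]
 [  0.         364.05351495 211.58200436]
 [  0.           0.           1.        ]] [-0.08719026  0.          0.          0.          0.        ] [[-4.22384259e-01  9.06416512e-01  8.03317806e-04  6.73439516e+02]
 [ 8.71236915e-01  4.05745961e-01  2.76254326e-01 -3.67142320e+01]
 [ 2.50075540e-01  1.17385359e-01 -9.61084232e-01  3.77495017e+02]
 [ 0.00000000e+00  0.00000000e+00  0.00000000e+00  1.00000000e+00]]
```

View pics/scene0.png

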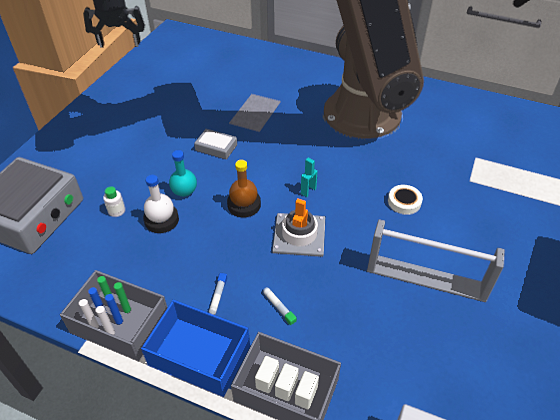

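View pics/side0.png

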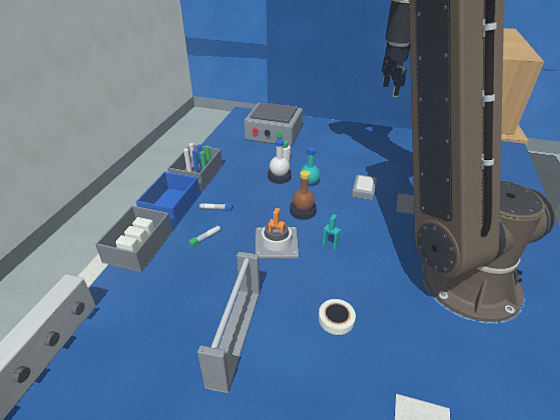

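View pics/wrist0.png

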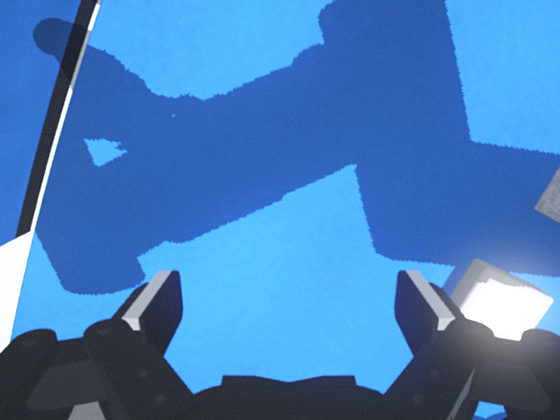

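Overview. In the scene view, the white flask with the blue stopper is at (157,205), the turquoise lookalike at (182,178) and the amber flask at (244,190). The orange saddle in the dock is at (300,213), with a turquoise saddle lookalike at (308,177). The bar runs from (382,235) to (497,258). Next I take enlarged crops and first masks.

```bash
cat > h.py <<'E'
import numpy as np, cv2
from bench import bot
def ray(c,uv):
    K=c["intrinsics"];V=np.array(c["view"]);R=V[:3,:3];t=V[:3,3]
    n=cv2.undistortPoints(np.array([[uv]],float),np.array(K),np.array(c["dist"]))[0,0]
    d=R.T@np.array([n[0],n[1],1]); o=-R.T@t
    return o,d/np.linalg.norm(d)
def onz(c,uv,z):
    o,d=ray(c,uv); return o+d*(z-o[2])/d[2]
def tri(c1,u1,c2,u2):
    o1,d1=ray(c1,u1);o2,d2=ray(c2,u2)
    A=np.stack([d1,-d2],1);s=np.linalg.lstsq(A,o2-o1,rcond=None)[0]
    p,q=o1+s[0]*d1,o2+s[1]*d2
    return (p+q)/2,np.linalg.norm(p-q)
def proj(c,P):
    V=np.array(c["view"]);p=cv2.projectPoints(np.array(P,float).reshape(-1,1,3),cv2.Rodrigues(V[:3,:3])[0],V[:3,3],np.array(c["intrinsics"]),np.array(c["dist"]))[0]
    return p.reshape(-1,2)
def crop(c,x0,y0,x1,y1,f,name):
    cv2.imwrite(name,cv2.resize(c["frame"][y0:y1,x0:x1,::-1],None,fx=f,fy=f,interpolation=cv2.INTER_CUBIC))
E
python3 - <<'E'
from h import *
S=bot.capture("scene");D=bot.capture("side")
a=cv2.resize(S["frame"][145:265,130:330],None,fx=4,fy=4)
b=cv2.resize(D["frame"][130:270,240:360],None,fx=4,fy=4)
cv2.imwrite("pics/cs.png",a[:,:,::-1]);cv2.imwrite("pics/cd.png",b[:,:,::-1])
crop(S,335,205,525,315,4,"pics/bs.png");crop(D,190,240,280,400,3.7,"pics/bd.png")
E
```

```text
(no output)
```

View pics/cs.png

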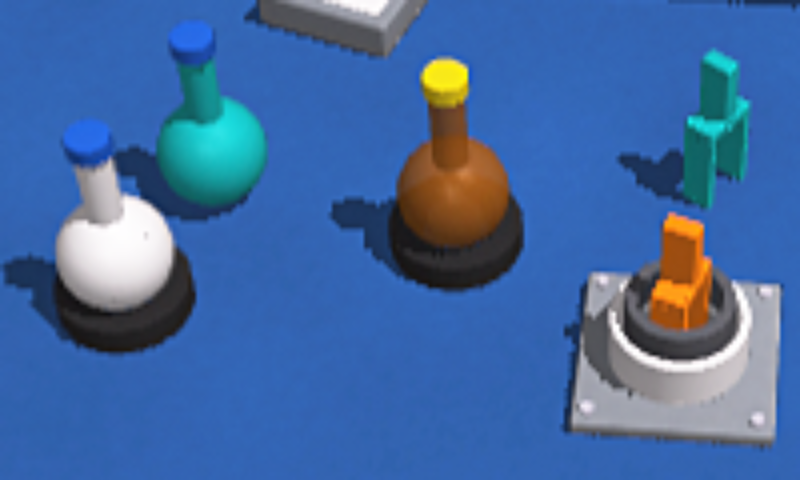

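View pics/cd.png

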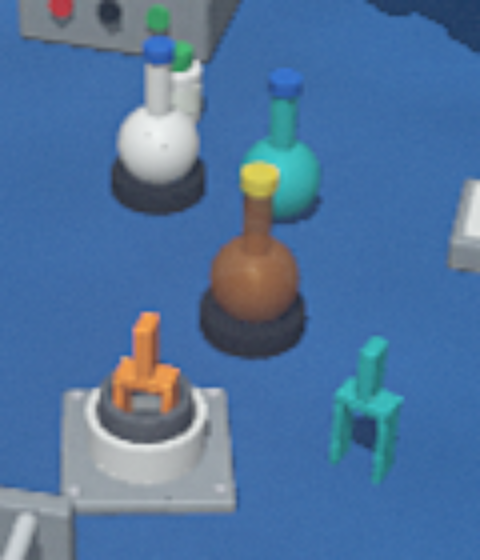

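View pics/bs.png

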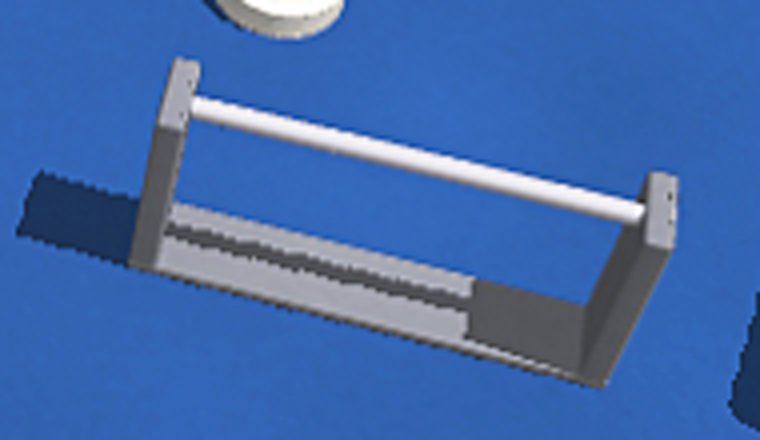

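View pics/bd.png

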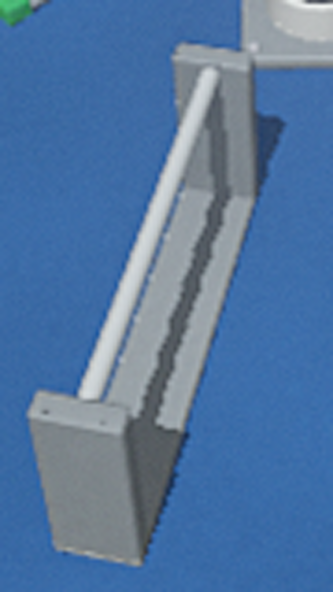

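The crops confirm the targets: the orange saddle sits in the dock ring, and the white flask with blue stopper is in the left black stand. Both lookalikes are turquoise and stand directly on the bench. Now I measure.

```bash
cat > m.py <<'E'
from h import *
S=bot.capture("scene");D=bot.capture("side")
def blob(c,lo,hi,box):
    h=cv2.cvtColor(c["frame"],cv2.COLOR_RGB2HSV);m=cv2.inRange(h,lo,hi)
    z=np.zeros_like(m);x0,y0,x1,y1=box;z[y0:y1,x0:x1]=m[y0:y1,x0:x1];return z
def cen(m): 
    M=cv2.moments(m,True);return np.array([M['m10']/M['m00'],M['m01']/M['m00']])
print("bar",[(np.round(tri(S,a,D,b)[0],1),round(tri(S,a,D,b)[1],1)) for a,b in (((383.2,231.8),(246.8,260.3)),((495.7,258),(214.3,346.8)))])
# on plane z=120
for c,a in ((S,(383.2,231.8)),(S,(495.7,258)),(D,(246.8,260.3)),(D,(214.3,346.8))): print(onz(c,a,120).round(1))
mo=[blob(S,(5,180,120),(18,255,255),(270,180,330,240)),blob(D,(5,180,120),(18,255,255),(250,200,300,250))]
for m,c,n in zip(mo,(S,D),"sd"):
    ys,xs=np.nonzero(m);print("orange",xs.min(),xs.max(),ys.min(),ys.max(),len(xs))
    for y in range(ys.min(),ys.max()+1): r=xs[ys==y];print((y,r.min(),r.max()),end=' ')
    print()
# stopper blue & bulb
ms=[blob(S,(100,150,100),(125,255,255),(140,170,170,195)),]
for c,box in ((S,(140,185,185,228)),(D,(262,150,296,180))):
    h=cv2.cvtColor(c["frame"],cv2.COLOR_RGB2HSV);m=cv2.inRange(h,(0,0,125),(180,60,255));z=np.zeros_like(m);x0,y0,x1,y1=box;z[y0:y1,x0:x1]=m[y0:y1,x0:x1]
    z=cv2.morphologyEx(z,cv2.MORPH_OPEN,cv2.getStructuringElement(cv2.MORPH_ELLIPSE,(13,13)))
    ys,xs=np.nonzero(z);print("bulb",xs.min(),xs.max(),ys.min(),ys.max(),cv2.minEnclosingCircle(np.stack([xs,ys],1).astype(np.float32)))
E
python3 m.py
```

```text
bar [(array([534.3, 196.7, 119.8]), np.float64(1.8)), (array([516.2, 427.7, 124.3]), np.float64(5.6))]
[535.4 197.4 120. ]
[514.5 430.6 120. ]
[534.  195.8 120. ]
[516.7 422.5 120. ]
orange 293 307 199 226 309
(199, np.int64(297), np.int64(298)) (200, np.int64(296), np.int64(301)) (201, np.int64(297), np.int64(304)) (202, np.int64(296), np.int64(305)) (203, np.int64(296), np.int64(305)) (204, np.int64(296), np.int64(305)) (205, np.int64(296), np.int64(304)) (206, np.int64(296), np.int64(305)) (207, np.int64(296), np.int64(304)) (208, np.int64(296), np.int64(304)) (209, np.int64(296), np.int64(305)) (210, np.int64(295), np.int64(307)) (211, np.int64(295), np.int64(307)) (212, np.int64(295), np.int64(307)) (213, np.int64(295), np.int64(307)) (214, np.int64(295), np.int64(307)) (215, np.int64(294), np.int64(307)) (216, np.int64(294), np.int64(307)) (217, np.int64(293), np.int64(306)) (218, np.int64(293), np.int64(306)) (219, np.int64(293), np.int64(306)) (220, np.int64(293), np.int64(306)) (221, np.int64(293), np.int64(306)) (222, np.int64(293), np.int64(306)) (223, np.int64(293), np.int64(306)) (224, np.int64(293), np.int64(306)) (225, np.int64(294), np.int64(306)) (226, np.int64(296), np.int64(303)) 
orange 274 283 209 223 6
(209, np.int64(276), np.int64(276)) Traceback (most recent call last):
  File "m.py", line 14, in <module>
    for y in range(ys.min(),ys.max()+1): r=xs[ys==y];print((y,r.min(),r.max()),end=' ')
                                                              ~~~~~^^
    return umr_minimum(a, axis, None, out, keepdims, initial, where)
ValueError: zero-size array to reduction operation minimum which has no identity
```

```bash
sed -i 's/blob(D,(5,180,120),(18,255,255)/blob(D,(3,130,100),(22,255,255)/' m.py; python3 m.py | tail -5
python3 - <<'E'
from h import *
S=bot.capture("scene");D=bot.capture("side")
print("fintop",tri(S,(300.7,200.8),D,(277,209.8)), onz(S,(300.7,201),122),onz(D,(277,209.8),122))
# plate corners from crops /4
for c,o,pts in ((S,(130,145),[(595,274),(780,287),(775,440),(572,430)]),(D,(240,130),[(65,390),(224,392),(234,508),(64,508)])):
    q=[onz(c,(o[0]+x/4-.4,o[1]+y/4-.4),12) for x,y in pts];print(np.round(q,1)[:,:2].tolist(),np.mean(q,0).round(1))
E
```

```text
[516.7 422.5 120. ]
orange 293 307 199 226 309
(199, np.int64(297), np.int64(298)) (200, np.int64(296), np.int64(301)) (201, np.int64(297), np.int64(304)) (202, np.int64(296), np.int64(305)) (203, np.int64(296), np.int64(305)) (204, np.int64(296), np.int64(305)) (205, np.int64(296), np.int64(304)) (206, np.int64(296), np.int64(304)) (207, np.int64(296), np.int64(304)) (208, np.int64(296), np.int64(304)) (209, np.int64(296), np.int64(305)) (210, np.int64(295), np.int64(307)) (211, np.int64(295), np.int64(307)) (212, np.int64(295), np.int64(307)) (213, np.int64(295), np.int64(307)) (214, np.int64(295), np.int64(307)) (215, np.int64(294), np.int64(307)) (216, np.int64(294), np.int64(307)) (217, np.int64(293), np.int64(306)) (218, np.int64(293), np.int64(306)) (219, np.int64(293), np.int64(306)) (220, np.int64(293), np.int64(306)) (221, np.int64(293), np.int64(306)) (222, np.int64(293), np.int64(306)) (223, np.int64(293), np.int64(306)) (224, np.int64(293), np.int64(306)) (225, np.int64(294), np.int64(306)) (226, np.int64(296), np.int64(304)) 
orange 268 299 200 232 182
(200, np.int64(299), np.int64(299)) fintop (array([519.16572192,   0.8857345 , 122.40275929]), np.float64(2.673045496983896)) [520.73081331   2.10306964 122.        ] [518.98241722  -1.45592148 122.        ]
[[482.3, -69.3], [448.3, 40.0], [561.3, 77.2], [599.8, -34.0]] [522.9   3.5  12. ]
[[594.4, -38.0], [481.1, -69.1], [445.3, 45.2], [555.9, 77.7]] [519.2   4.   12. ]Traceback (most recent call last):
  File "m.py", line 14, in <module>
    for y in range(ys.min(),ys.max()+1): r=xs[ys==y];print((y,r.min(),r.max()),end=' ')
                                                              ~~~~~^^
    return umr_minimum(a, axis, None, out, keepdims, initial, where)
ValueError: zero-size array to reduction operation minimum which has no identity
```

```bash
cat >> h.py <<'E'
def wristT():
    s=bot.sense();c=bot.capture("wrist");V=np.array(c["view"]);o=-V[:3,:3].T@V[:3,3]
    R=np.array(s["tool_rot"]);return R.T@(o-s["position"]),R.T@V[2,:3],c
def rel(P,yaw_y=None):
    "shift in tool axes (mm) to P, and turn deg to put tool y at yaw_y"
    s=bot.sense();R=np.array(s["tool_rot"]);d=R.T@(np.array(P)-s["position"]);a=np.degrees(np.arctan2(R[1,1],R[0,1]))
    return d.round(1),a.round(2),None if yaw_y is None else -(((yaw_y-a)+180)%360-180)
E
python3 - <<'E'
from h import *
a,b,c=wristT();print(a,b)
S=bot.capture("scene");D=bot.capture("side")
print("flask stopper top z146", onz(S,(130+88/4-.4,145+135/4-.4),146),onz(D,(240+158/4,130+45/4),146))
print("bulb",tri(S,(130+115/4-.4,145+252/4-.4),D,(240+158/4-.4,130+145/4-.4)))
print("amber",tri(S,(130+453/4-.4,145+192/4-.4),D,(240+255/4-.4,130+277/4-.4)))
print("turq",tri(S,(130+212/4-.4,145+150/4-.4),D,(240+283/4-.4,130+177/4-.4)))
print(rel([520,2,250],180))
E
```

```text
[  69.48148695    1.10645781 -141.90408702] [-2.76386799e-01 -7.50873061e-04  9.61046187e-01]
flask stopper top z146 [ 606.93222137 -328.68994531  146.        ] [ 604.6481854  -324.29881523  146.        ]
bulb (array([ 606.82135416, -329.97656664,   47.08642763]), np.float64(0.5308865353684392))
amber (array([ 482.36932606, -164.70354768,   48.19531583]), np.float64(1.897953989153169))
turq (array([ 495.85383421, -329.3707656 ,   34.13041645]), np.float64(1.6723225781553426))
(array([-472. ,  456.8,  -18.7]), np.float64(115.02), np.float64(-64.97541783241334))
```

Request:
send_rows(steps=[[[-0.0393,0.0381,-0.003],0,100],[[-0.0393,0.0381,-0.003],0,100],[[-0.0393,0.0381,-0.003],0,100],[[-0.0393,0.0381,-0.003],0,100],[[-0.0393,0.0381,-0.003],0,100],[[-0.0393,0.0381,-0.003],0,100],[[-0.0393,0.0381,-0.003],0,100],[[-0.0393,0.0381,-0.003],0,100],[[-0.0393,0.0381,0],0,100],[[-0.0393,0.0381,0],0,100],[[-0.0393,0.0381,0],0,100],[[-0.0393,0.0381,0],0,100],[[0,0,0],-9.3,100],[[0,0,0],-9.3,100],[[0,0,0],-9.3,100],[[0,0,0],-9.3,100],[[0,0,0],-9.3,100],[[0,0,0],-9.3,100],[[0,0,0],-9.2,100],[[0,0,0],0,100]])

```text
clock: 3.2
position: [519.4, 2.2, 255.4]
tool_rot: [[-0.001, -1.0, 0.0], [-1.0, 0.001, 0.0], [-0.0, -0.0, -1.0]]
ft_force: [0.1, -0.1, -1.0]
gripper_width: 0.996
```

Run:
```python
from h import *
c=bot.capture("wrist");cv2.imwrite("pics/w1.png",c["frame"][:,:,::-1]);print(rel([520,2,250],180),bot.sense()["ft_force"])
```

```text
(array([ 0.2, -0.6,  5.4]), np.float64(179.83), np.float64(-0.1725468543436932)) [-0.23790634 -0.6874022   0.42128536]
```

View pics/w1.png

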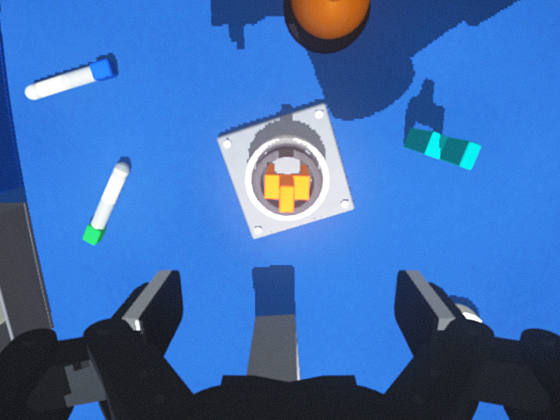

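Run:
```python
from h import *
c=bot.capture("wrist");crop(c,230,120,345,230,5,"pics/w1c.png")
```

```text
(no output)
```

View pics/w1c.png

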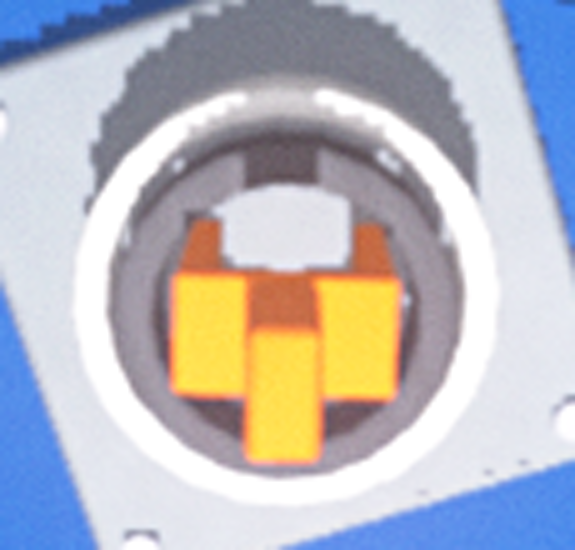

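Run:
```python
from h import *
c=bot.capture("wrist")
P=lambda x,y,z: onz(c,(230+(x+.5)/5-.5,120+(y+.5)/5-.5),z)[:2]
f=np.array([P(250,328,122),P(323,328,122),P(321,463,122),P(246,463,122)]);b=np.array([P(172,272,78),P(404,278,78),P(398,402,78),P(170,396,78)])
for q in (f,b):
    e=(q[1]+q[2]-q[0]-q[3])/2; g=(q[2]+q[3]-q[0]-q[1])/2
    print(q.mean(0).round(1),np.linalg.norm(e).round(1),np.degrees(np.arctan2(e[1],e[0])),np.linalg.norm(g).round(1),np.degrees(np.arctan2(g[1],g[0])))
w=np.array([P(x,y,45) for x,y in ((75,300),(497,300),(100,205),(130,415),(285,505),(450,430),(470,200))]);
A=np.c_[2*w,np.ones(len(w))];s=np.linalg.lstsq(A,(w**2).sum(1),rcond=None)[0];print("collar",s[:2],np.sqrt(s[2]+s[0]**2+s[1]**2))
print(P(140,545,12),P(570,415,12),P(0,120,12))
```

```text
[521.   2.] 11.5 179.7922270444618 21.7 88.47494305281185
[521.    2.1] 41.2 178.2622929809619 22.7 87.91191059571379
collar [520.65935402   2.14286545] 41.05657842733553
[554.25319363  63.47362437] [459.26953651  33.80141961] [581.27585242 -30.70000077]
```

Request:
send_rows(steps=[[[0,-0.0016,0.021],1.2,60],[[0,0,0.025],0,60],[[0,0,0.025],0,60],[[0,0,0.025],0,60],[[0,0,0.025],0,60],[[0,0,0.02],0,60],[[0,0,0.015],0,60],[[0,0,0.011],0,60],[[0,0,0],0,60]], grip_force=35)

```text
clock: 4.47
position: [520.7, 2.1, 87.8]
tool_rot: [[-0.021, -1.0, -0.001], [-1.0, 0.021, -0.0], [0.0, 0.001, -1.0]]
ft_force: [-0.9, 0.1, 1.1]
gripper_width: 0.598
```

Run:
```python
from h import *
c=bot.capture("wrist");cv2.imwrite("pics/w2.png",c["frame"][:,:,::-1]);print(rel([521,2,88],179))
```

```text
(array([0.2, 0.2, 0.4]), np.float64(178.81), np.float64(-0.18526297585333396))
```

View pics/w2.png

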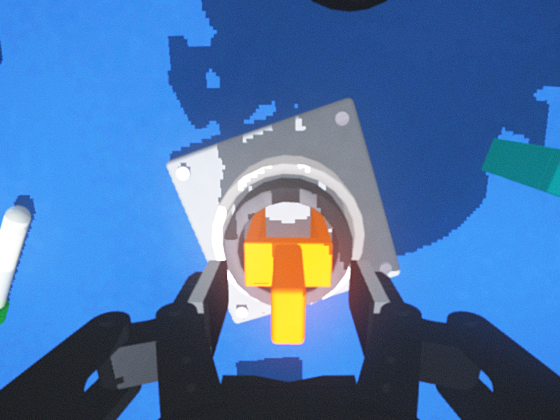

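The fin, around (288,310), stands centred between the pads at x 220 and 355. I close and lift.

Request:
send_rows(steps=[[[0,0,0],0,0],[[0,0,0],0,0],[[0,0,0],0,0],[[0,0,0],0,0],[[0,0,0],0,0],[[0,0,0],0,0],[[0,0,-0.01],0,0],[[0,0,-0.02],0,0],[[0,0,-0.02],0,0],[[0,0,-0.025],0,0],[[0,0,-0.025],0,0],[[0,0,-0.03],0,0],[[0,0,-0.03],0,0],[[0,0,-0.02],0,0],[[0,0,0],0,0]])

```text
clock: 6.4
position: [521.6, 2.3, 270.1]
tool_rot: [[-0.02, -1.0, 0.003], [-1.0, 0.02, 0.001], [-0.001, -0.003, -1.0]]
ft_force: [-0.2, -0.2, -2.2]
gripper_width: 0.138
```

Run:
```python
from h import *
c=bot.capture("wrist");d=bot.capture("side");cv2.imwrite("pics/w3.png",np.hstack([c["frame"][100:,100:460],cv2.resize(d["frame"][110:270,190:390],None,fx=2,fy=2)])[:,:,::-1]);print(rel([525,314,268],185))
```

```text
(array([-3.119e+02,  2.000e+00, -1.000e-01]), np.float64(178.82), np.float64(-6.1848184267097395))
```

View pics/w3.png

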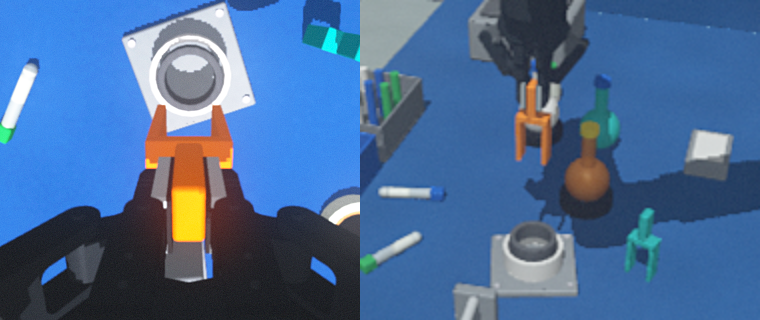

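Request:
send_rows(steps=[[[-0.03,0.0003,0],0,0],[[-0.045,0.0003,0],0,0],[[-0.05,0.0003,0],0,0],[[-0.05,0.0003,0],0,0],[[-0.05,0.0004,0],0,0],[[-0.045,0.0004,0],0,0],[[-0.03,0,0],0,0],[[-0.012,0,0],-3,0],[[0,0,0],-3.2,0],[[0,0,0],0,0],[[0,0,0],0,0]])

```text
clock: 7.88
position: [525.4, 313.7, 267.9]
tool_rot: [[0.086, -0.996, -0.001], [-0.996, -0.086, -0.001], [0.0, 0.001, -1.0]]
ft_force: [0.1, -0.5, -1.5]
gripper_width: 0.138
```

Run:
```python
from h import *
c=bot.capture("wrist");cv2.imwrite("pics/w4.png",c["frame"][:,:,::-1]);print(rel([525,314,268],185))
```

```text
(array([-0.3,  0.4,  0.1]), np.float64(-175.06), np.float64(-0.05691982389328132))
```

View pics/w4.png

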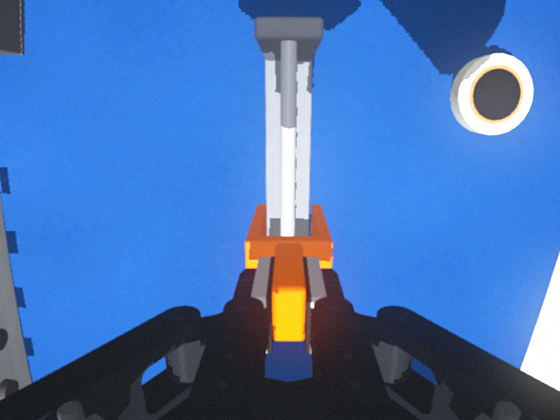

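Run:
```python
from h import *
c=bot.capture("wrist");g=c["frame"].astype(int)
pts=[]
for y in list(range(60,120,6))+list(range(135,200,6)):
    row=g[y,270:308]; e=np.abs(np.diff(row.sum(1))); 
    r=row.sum(1); 
    pts.append((y,r.tolist())) if y in(60,90,160,190) else None
for p in pts: print(p)
crop(c,240,30,340,290,3,"pics/w4c.png")
```

```text
(60, [585, 578, 584, 571, 569, 500, 357, 314, 313, 317, 359, 426, 472, 482, 500, 508, 527, 538, 552, 549, 532, 515, 507, 490, 485, 458, 403, 325, 314, 317, 309, 314, 311, 298, 298, 306, 292, 304])
(90, [668, 675, 677, 674, 658, 534, 385, 372, 370, 367, 401, 444, 484, 501, 511, 521, 534, 549, 566, 539, 542, 516, 505, 501, 479, 453, 423, 546, 673, 676, 673, 672, 676, 678, 683, 677, 603, 469])
```

View pics/w4c.png

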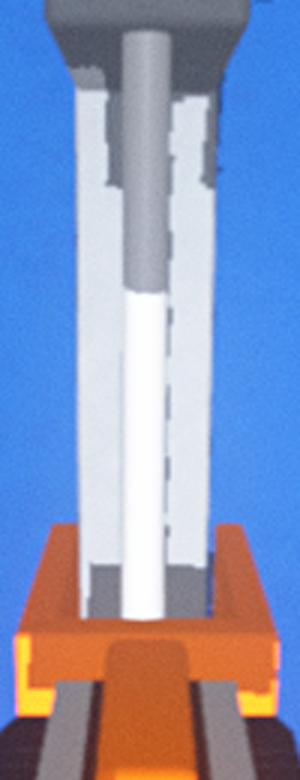

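Run:
```python
from h import *
c=bot.capture("wrist");s=bot.sense()
a=onz(c,(288.4,60),120);b=onz(c,(287.8,230),120);print(a,b,np.degrees(np.arctan2(*(b-a)[[1,0]])))
k=(314-b[1])/(a-b)[1];m=b+(a-b)*k;print("axis at y=314",m, rel([m[0],314,267.9]))
d=(525-s["position"][0])
# saddle bridge/fin check
for u in ((273.5,340),(305,340)): print(onz(c,u,267.9+14+20))
```

```text
[534.59382763 210.05556721 120.        ] [523.53786631 344.17044619 120.        ] 94.71260757017328
axis at y=314 [526.02501232 314.         120.        ] (array([-0.1, -0.6,  0.4]), np.float64(-175.03), None)
[530.04832494 322.98588524 301.9       ]
[519.11248344 322.04194576 301.9       ]
```

Request:
send_rows(steps=[[[0,-0.0007,0.02],0,0],[[0,0,0.025],0,0],[[0,0,0.025],0,0],[[0,0,0.02],0,0],[[0,0,0.015],0,0],[[0,0,0.01],0,0],[[0,0,0.004],0,0],[[0,0,0.002],0,0],[[0,0,0],0,0]])

```text
clock: 9.15
position: [526.3, 314.4, 147.7]
tool_rot: [[0.088, -0.996, 0.001], [-0.996, -0.088, 0.0], [-0.0, -0.001, -1.0]]
ft_force: [-0.4, -0.6, -1.4]
gripper_width: 0.137
```

Run:
```python
from h import *
c=bot.capture("wrist");d=bot.capture("side");S=bot.capture("scene");f=lambda c,x,y:cv2.resize(c["frame"][y:y+130,x:x+130],(390,390))
cv2.imwrite("pics/w5.png",np.hstack([f(d,180,220),f(S,370,180)])[:,:,::-1])
print(bot.sense()["ft_force"])
```

```text
[-0.02817114 -0.10403051 -0.78009979]
```

View pics/w5.png

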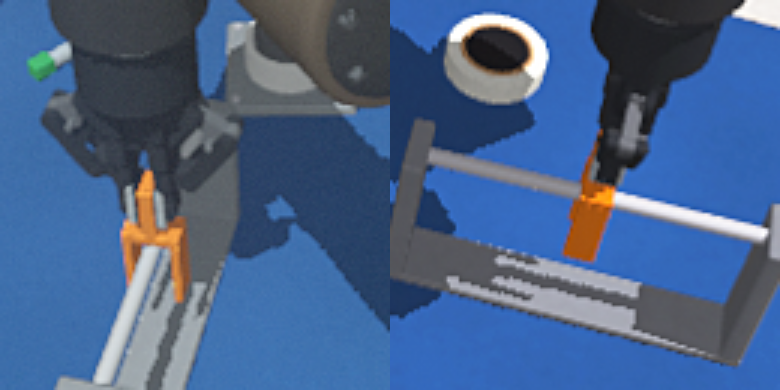

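The saddle is astride the bar, about 4 mm above contact. I lower until it touches.

Request:
send_rows(steps=[[[0,0,0.0015],0,0],[[0,0,0.0015],0,0],[[0,0,0.001],0,0],[[0,0,0],0,0]])

```text
clock: 9.8
position: [526.3, 314.3, 144.8]
tool_rot: [[0.088, -0.996, 0.001], [-0.996, -0.088, 0.0], [-0.0, -0.001, -1.0]]
ft_force: [-4.4, -2.0, 9.3]
gripper_width: 0.132
```

Request:
send_rows(steps=[[[0,0,-0.001],0,10],[[0,0,0],0,20],[[0,0,0],0,30],[[0,0,0],0,45],[[0,0,0],0,45],[[0,0,0],0,45],[[0,0,-0.02],0,45],[[0,0,-0.03],0,45],[[0,0,-0.04],0,45],[[0,0,-0.04],0,45],[[0,0,0],0,45]])

```text
clock: 11.18
position: [527.5, 315.2, 278.3]
tool_rot: [[0.088, -0.996, 0.005], [-0.996, -0.088, 0.004], [-0.004, -0.005, -1.0]]
ft_force: [-0.3, -0.1, -0.3]
gripper_width: 0.444
```

Run:
```python
from h import *
c=bot.capture("wrist");d=bot.capture("side");S=bot.capture("scene");f=lambda c,x,y:cv2.resize(c["frame"][y:y+130,x:x+130],(390,390))
cv2.imwrite("pics/w6.png",np.hstack([f(d,180,220),f(S,370,180)])[:,:,::-1])
s=bot.sense();print(s["ft_force"],s["joint_pos"],rel([606.5,-328.5,265]))
S=bot.capture("scene")
print("bottle", onz(S,(111,191),75))
```

```text
[ 0.92136993 -0.18111887 -0.46036272] [ 8.56680719e-01  2.33324197e-01 -6.70183681e-02 -4.70547871e-04
 -1.27138699e+00 -7.68973244e-01] (array([647.1, -24.3,   8.7]), np.float64(-174.98), None)
bottle [ 624.17284313 -446.42324655   75.        ]
```

View pics/w6.png

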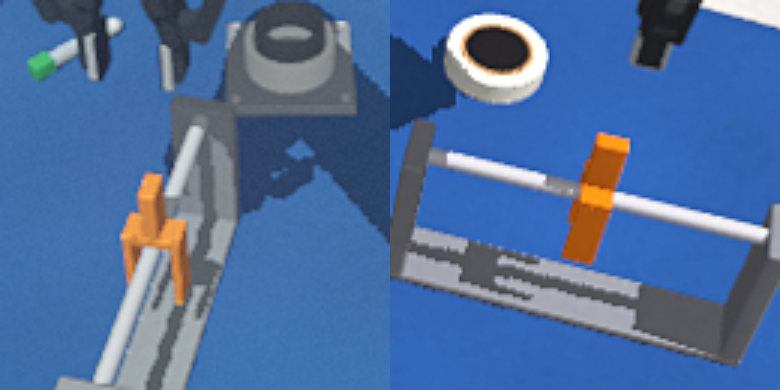

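The saddle hangs upright on the bar, released, at side crop (155,230). Next I move to above the flask.

Request:
send_rows(steps=[[[0.03,-0.0017,0],0,60],[[0.045,-0.0017,0],0,60],[[0.05,-0.0017,0],0,60],[[0.05,-0.0017,0],0,60],[[0.05,-0.0017,0],0,60],[[0.05,-0.0017,0],0,60],[[0.05,-0.0017,0],0,60],[[0.05,-0.0017,0],0,60],[[0.05,-0.0017,0],0,60],[[0.05,-0.0017,0],0,60],[[0.05,-0.0017,0],0,60],[[0.05,-0.0017,0],0,60],[[0.045,-0.002,0],0,60],[[0.027,-0.002,0],0,60],[[0,0,0],5,60],[[0,0,0],0,60],[[0,0,0],0,60]])

```text
clock: 13.5
position: [606.9, -327.8, 273.6]
tool_rot: [[0.003, -1.0, -0.001], [-1.0, -0.003, 0.0], [-0.0, 0.001, -1.0]]
ft_force: [0.7, -1.3, -0.7]
gripper_width: 0.598
```

Run:
```python
from h import *
c=bot.capture("wrist");cv2.imwrite("pics/w7.png",c["frame"][:,:,::-1]);print(rel([606.5,-328.5,265],180))
```

```text
(array([0.8, 0.6, 9. ]), np.float64(-179.86), np.float64(0.14072620429442395))
```

View pics/w7.png

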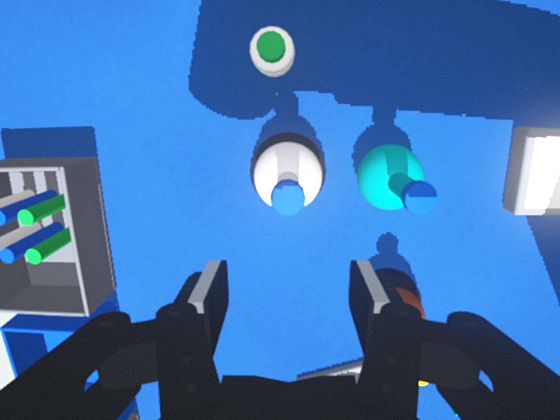

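The wrist view shows the white flask: bulb (288,173), stopper (288,197). The turquoise one is to the right at (391,177) and the bottle at (272,50).

Run:
```python
from h import *
c=bot.capture("wrist");h=cv2.cvtColor(c["frame"],cv2.COLOR_RGB2HSV)
m=cv2.inRange(h,(95,60,0),(130,255,255)) ; w=cv2.inRange(h,(0,0,150),(180,70,255))
w[:130]=0;w[215:]=0;w[:,:245]=0;w[:,335:]=0
pts=cv2.findNonZero(w);x,r=cv2.minEnclosingCircle(pts);print("bulb",x,r,onz(c,x,48))
crop(c,248,135,328,220,6,"pics/w7c.png")
```

```text
bulb (287.7718811035156, 176.16810607910156) 34.652278900146484 [ 607.73832827 -328.75238437   48.        ]
```

View pics/w7c.png

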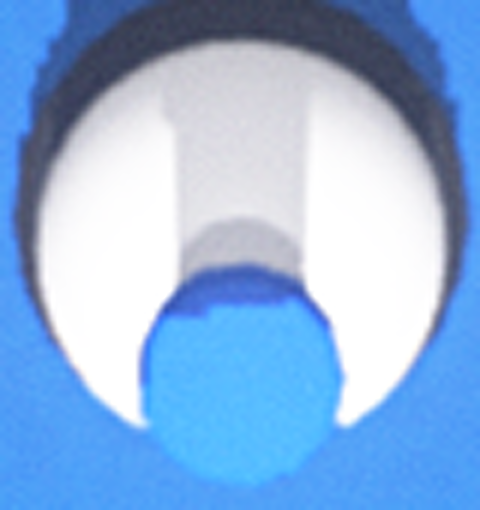

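Run:
```python
from h import *
c=bot.capture("wrist");p=onz(c,(287.9,198.9),146);print(p,rel([p[0],p[1],92]))
print(np.linalg.norm(onz(c,(287.9-16.7,198.9),146)-onz(c,(287.9+16.7,198.9),146)), onz(c,(287.9,174),48))
```

```text
[ 607.61631646 -329.14358189  146.        ] (array([  1.4,  -0.4, 182.4]), np.float64(-179.89), None)
25.53219405411042 [ 607.75654079 -330.94754356   48.        ]
```

Request:
send_rows(steps=[[[0.0016,-0.0006,0.02],0,60],[[0,0,0.025],0,60],[[0,0,0.025],0,60],[[0,0,0.025],0,60],[[0,0,0.025],0,60],[[0,0,0.025],0,60],[[0,0,0.02],0,60],[[0,0,0.012],0,60],[[0,0,0.005],0,60],[[0,0,0],0,60]], grip_force=40)

```text
clock: 14.9
position: [607.9, -329.8, 92.6]
tool_rot: [[0.001, -1.0, 0.0], [-1.0, -0.001, -0.0], [0.0, -0.0, -1.0]]
ft_force: [0.4, -0.6, -0.2]
gripper_width: 0.602
```

Run:
```python
from h import *
c=bot.capture("wrist");d=bot.capture("side");S=bot.capture("scene")
f=lambda c,x,y,n:cv2.resize(c["frame"][y:y+n,x:x+n],(360,360))
cv2.imwrite("pics/w8.png",np.hstack([f(c,140,60,320),f(S,100,130,110)])[:,:,::-1])
```

```text
(no output)
```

View pics/w8.png

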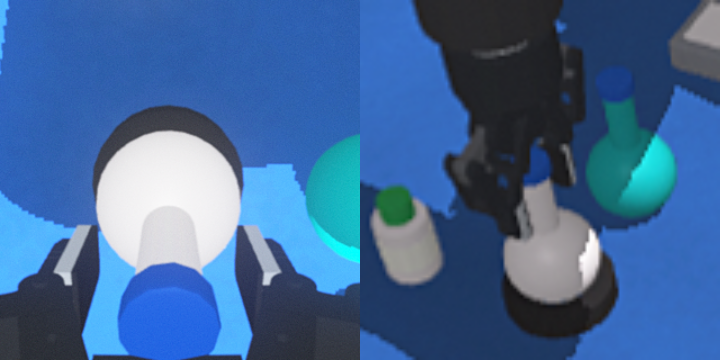

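Request:
send_rows(steps=[[[0,0,0],0,0],[[0,0,0],0,0],[[0,0,0],0,0],[[0,0,0],0,0],[[0,0,0],0,0],[[0,0,0],0,0],[[0,0,-0.005],0,0],[[0,0,-0.015],0,0],[[0,0,-0.025],0,0],[[0,0,-0.025],0,0],[[0,0,-0.025],0,0],[[0,0,-0.025],0,0],[[0,0,-0.02],0,0],[[0,0,-0.01],0,0],[[0,0,0],0,0]], grip_force=60)

```text
clock: 16.92
position: [607.9, -329.8, 243.1]
tool_rot: [[0.0, -1.0, 0.001], [-1.0, -0.0, -0.0], [0.0, -0.001, -1.0]]
ft_force: [-0.9, -0.1, -1.7]
gripper_width: 0.27
```

Run:
```python
from h import *
c=bot.capture("wrist");d=bot.capture("side");S=bot.capture("scene")
f=lambda c,x,y,n:cv2.resize(c["frame"][y:y+n,x:x+n],(360,360))
cv2.imwrite("pics/w9.png",np.hstack([f(c,140,60,320),f(S,100,90,130)])[:,:,::-1])
print(rel([520.9,2.1,242]))
```

```text
(array([-331.7,   86.2,   -0.4]), np.float64(-179.98), None)
```

View pics/w9.png

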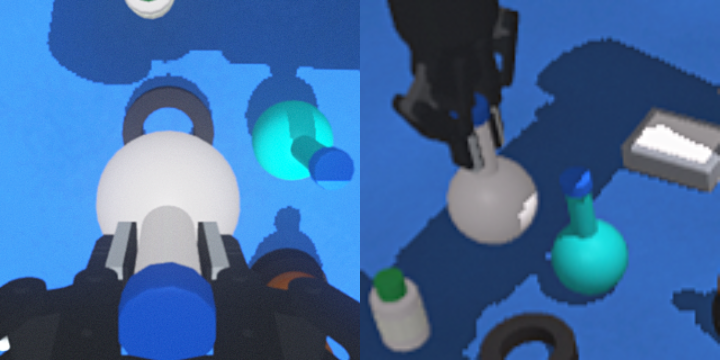

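Request:
send_rows(steps=[[[-0.02,0.0052,0],0,0],[[-0.035,0.0091,0],0,0],[[-0.04,0.0104,0],0,0],[[-0.045,0.0117,0],0,0],[[-0.045,0.0117,0],0,0],[[-0.045,0.0117,0],0,0],[[-0.04,0.0104,0],0,0],[[-0.035,0.0091,0],0,0],[[-0.02,0.0052,0],0,0],[[-0.0067,0.0017,0],0,0],[[0,0,0],0,0],[[0,0,0],0,0]])

```text
clock: 18.58
position: [521.3, 1.4, 242.2]
tool_rot: [[0.0, -1.0, -0.0], [-1.0, -0.0, -0.0], [0.0, 0.0, -1.0]]
ft_force: [-0.8, 0.7, -0.9]
gripper_width: 0.268
```

Run:
```python
from h import *
c=bot.capture("wrist");d=bot.capture("side");S=bot.capture("scene")
cv2.imwrite("pics/w10.png",np.hstack([cv2.resize(c["frame"],(400,300)),cv2.resize(S["frame"][100:260,220:380],(300,300))])[:,:,::-1])
crop(c,180,60,400,260,3.5,"pics/w10c.png")
s=bot.sense();print(rel([520.9,2.1,150]),s["position"],s["ft_force"])
```

```text
(array([-0.8,  0.5, 92.2]), np.float64(179.97), None) [521.4368461    1.28346909 242.16910514] [ 0.3604211  -0.69515022 -0.56785492]
```

View pics/w10.png

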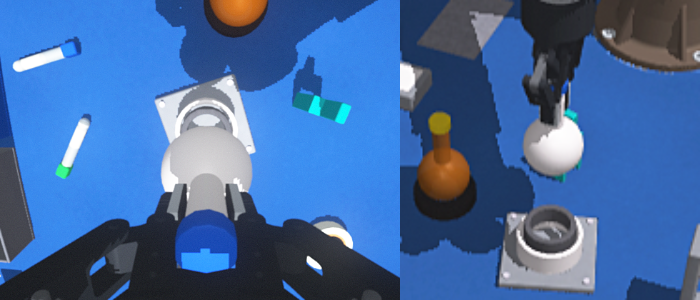

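View pics/w10c.png

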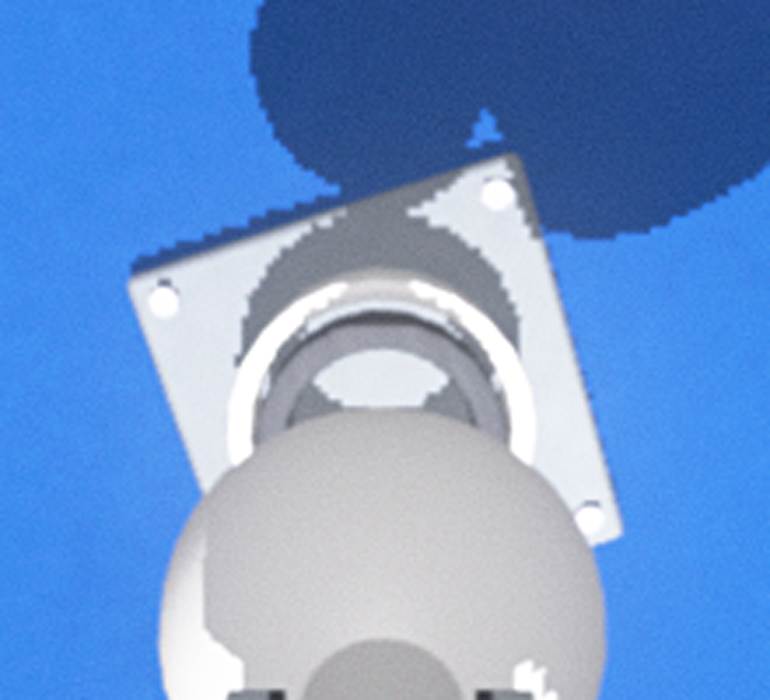

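Request:
send_rows(steps=[[[-0.0007,0.0004,0.02],0,0],[[0,0,0.025],0,0],[[0,0,0.025],0,0],[[0,0,0.018],0,0],[[0,0,0.01],0,0],[[0,0,0.005],0,0],[[0,0,0.003],0,0],[[0,0,0],0,0],[[0,0,0],0,0]])

```text
clock: 19.85
position: [521.2, 2.7, 136.8]
tool_rot: [[0.001, -1.0, 0.001], [-1.0, -0.001, 0.0], [-0.0, -0.001, -1.0]]
ft_force: [0.2, -0.1, -1.1]
gripper_width: 0.266
```

Run:
```python
from h import *
d=bot.capture("side");S=bot.capture("scene")
f=lambda c,x,y:cv2.resize(c["frame"][y:y+80,x:x+80],(400,400),interpolation=cv2.INTER_CUBIC)
cv2.imwrite("pics/w11.png",np.hstack([f(S,260,170),f(d,236,185)])[:,:,::-1])
s=bot.sense();print(s["position"],s["ft_force"])
for c in (S,d): print(proj(c,[520.8,2.1,91]),proj(c,[520.8,2.1,61]))
```

```text
[521.19049291   2.67991599 136.70081188] [-0.91671301  0.28315619 -2.01990234]
[[300.34344664 210.34441175]] [[300.02211415 219.04789675]]
[[275.95344152 219.40388494]] [[275.93502462 227.75329611]]
```

View pics/w11.png

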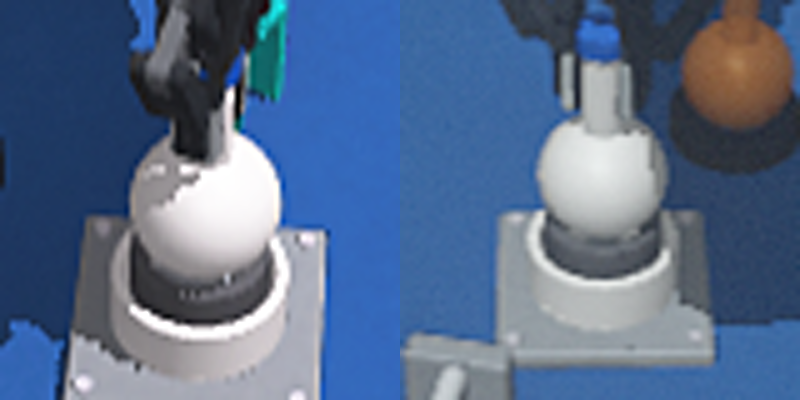

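Request:
send_rows(steps=[[[0.0005,0.0003,0.001],0,0],[[0,0,0.001],0,0],[[0,0,0.001],0,0],[[0,0,0.001],0,0],[[0,0,0.001],0,0],[[0,0,0.001],0,0],[[0,0,0.001],0,0],[[0,0,0],0,0],[[0,0,0],0,0]])

```text
clock: 21.08
position: [520.8, 2.1, 129.4]
tool_rot: [[0.001, -1.0, 0.0], [-1.0, -0.001, 0.0], [-0.0, -0.0, -1.0]]
ft_force: [0.3, 0.4, 0.8]
gripper_width: 0.266
```

Request:
send_rows(steps=[[[0,0,0.001],0,0],[[0,0,0.001],0,0],[[0,0,0.001],0,0],[[0,0,0],0,0],[[0,0,0],0,0]])

```text
clock: 21.7
position: [520.8, 2.1, 126.4]
tool_rot: [[0.001, -1.0, 0.0], [-1.0, -0.001, 0.0], [-0.0, -0.0, -1.0]]
ft_force: [1.4, -0.8, 2.9]
gripper_width: 0.267
```

Request:
send_rows(steps=[[[0,0,0.001],0,0],[[0,0,0.001],0,0],[[0,0,0.001],0,0],[[0,0,0.001],0,0],[[0,0,0.001],0,0],[[0,0,0.001],0,0],[[0,0,0.001],0,0],[[0,0,0.001],0,0],[[0,0,0.001],0,0],[[0,0,0.001],0,0],[[0,0,0.001],0,0],[[0,0,0],0,0],[[0,0,0],0,0]])

```text
clock: 23.32
position: [520.9, 2.1, 115.6]
tool_rot: [[0.001, -1.0, 0.001], [-1.0, -0.001, -0.0], [0.0, -0.001, -1.0]]
ft_force: [0.5, -1.2, 5.5]
gripper_width: 0.266
```

```bash
cat > v.py <<'E'
import sys
from h import *
d=bot.capture("side");S=bot.capture("scene")
f=lambda c,x,y:cv2.resize(c["frame"][y:y+80,x:x+80],(400,400),interpolation=cv2.INTER_CUBIC)
cv2.imwrite(sys.argv[1],np.hstack([f(S,260,170),f(d,236,185)])[:,:,::-1])
s=bot.sense();print(s["position"],np.mean([bot.sense()["ft_force"]],0))
E
python3 v.py pics/w12.png
```

```text
[520.91431054   2.067842   115.56646555] [ 0.59741386 -1.65481896  5.84146918]
```

View pics/w12.png

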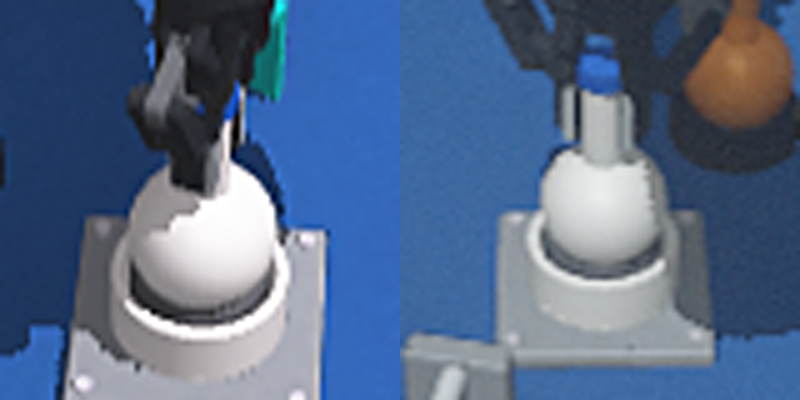

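Request:
send_rows(steps=[[[0,0,0.001],0,0],[[0,0,0.001],0,0],[[0,0,0.001],0,0],[[0,0,0.0005],0,0],[[0,0,0],0,0],[[0,0,0],0,0]])

```text
clock: 24.18
position: [521.0, 2.0, 112.2]
tool_rot: [[0.001, -1.0, 0.001], [-1.0, -0.001, -0.0], [0.0, -0.001, -1.0]]
ft_force: [0.9, -0.7, 7.5]
gripper_width: 0.266
```

```bash
python3 v.py pics/w13.png
```

```text
[520.98818847   2.0520118  112.23824492] [ 0.45748977 -1.15645925  8.83234568]
```

View pics/w13.png

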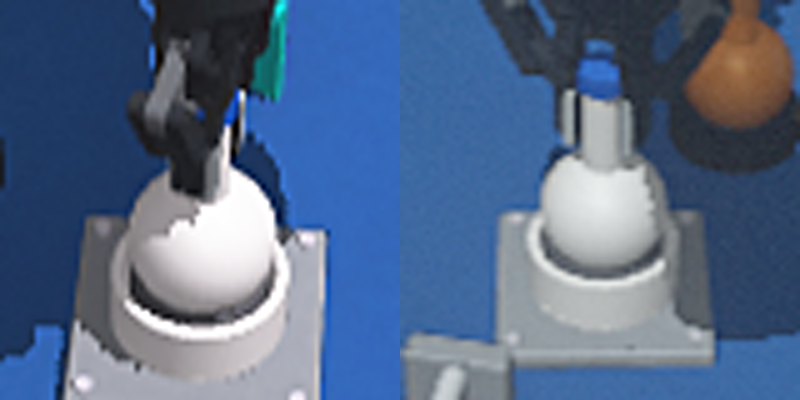

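Request:
send_rows(steps=[[[0,0,0.0005],0,0],[[0,0,0.0005],0,0],[[0,0,0],0,0],[[0,0,0],0,0],[[0,0,0],0,0]])

```text
clock: 24.9
position: [521.0, 2.0, 111.3]
tool_rot: [[0.001, -1.0, 0.001], [-1.0, -0.001, -0.0], [0.0, -0.001, -1.0]]
ft_force: [-0.1, -1.5, 7.7]
gripper_width: 0.266
```

```bash
python3 v.py pics/w14.png
python3 - <<'E'
from h import *
S=bot.capture("scene");D=bot.capture("side");W=bot.capture("wrist")
f=lambda c,x,y:cv2.resize(c["frame"][y:y+100,x:x+100],(380,380))
cv2.imwrite("pics/w15.png",np.hstack([f(S,390,200),f(D,190,250)])[:,:,::-1])
cv2.imwrite("pics/w16.png",W["frame"][:,:,::-1])
E
```

```text
[520.9811391    2.01907594 111.28539354] [-0.3167914  -1.07658727  8.86647858]
```

View pics/w15.png

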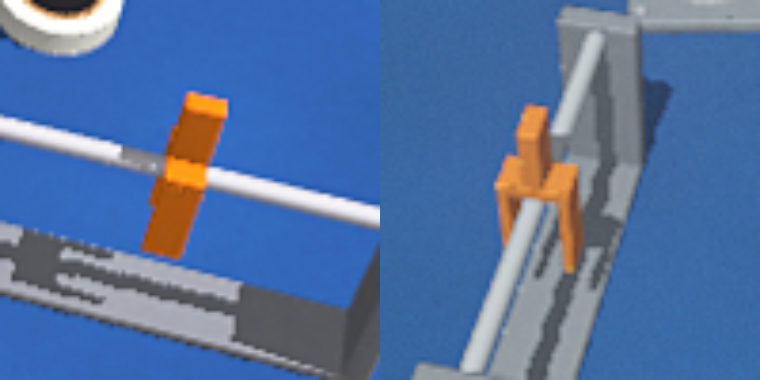

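View pics/w16.png

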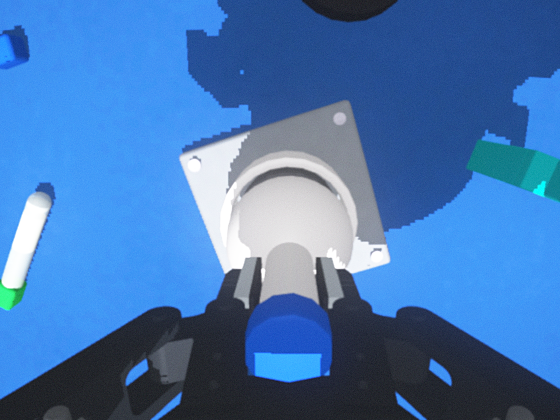

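The ring is below the collar rim, the flask is centred and upright, and the net press is about 9–10 N, which corresponds to about 18 mm. The saddle still hangs upright on the bar.

```bash
python3 -c "
from bench import bot
print(bot.job_done(), bot.sense()['clock'])"
```

```text
the job is handed in; nothing more can be done
the job is handed in; nothing more can be done
```

I lifted the orange saddle out of the dock, hung it astride the bar and let go. I then set the white flask upright in the ring and pressed it down in 0.5–1 mm steps. The job was handed in at about 25 s with the gripper still holding the flask; no verdict was reported.

Last checks:
- **Saddle:** it hangs upright near the middle of the bar, with the gripper well clear of it.
- **Flask:** it is upright, and the gripper is within about 0.3 mm of the measured ring centre. The flask's own offset in the grip was not measured after the last move.
- **Ring depth:** the gripper came down about 18 mm after first contact, and the net push was about 9–10 N, which puts the ring at 17–18 mm down. The pictures agree, showing the dark ring below the collar's rim. The ring joint cannot be read directly, and the force readings vary by about 1 N.
- **Other objects:** I moved none on purpose and saw no contact in the pictures, but I did not re-measure their positions.

No check failed. The largest mismatch was in the bar's far end, where the first two camera views differed by several millimetres because the end block hid it from the side camera. I used the wrist camera's measurement of the bar instead.

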